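Seat a jar lid on the bench press and hold it down

TASK

The jar's lid has to be pressed on: slide the white sled with the jar along its guide, flat between the rails, until it is fully home against the stop under the press head. Then push the red lever down past its first two clicks to the third (green mark) and hold it there against its spring; finish while still holding it down, do not let go. Keep the jar upright and do not disturb the other things on the table.

Things in the scene. Friction and masses are not known exactly. Their poses are not given: they have to be found in the camera images.
- press: Blue bench press on a grey base plate (370 x 130 x 12 mm), fixed, 220 mm tall. Origin: underside of the base, straight below the ram's axis. x points from the open front (robot side) to the column at the back, y left, z up. The head overhangs: underside 150 mm above the table, 70 mm wide, reaching 45 mm in front of the ram's axis. The lever is on the right (-y) side, the sled's guide on the base.
- sled: White plastic sled lying between the rails, 205 x 80 x 10 mm, loose, 0.2 to 0.4 kg. Origin: its underside, below the centre of the jar seat (square fence 14 mm high). x points to its nose, 45 mm ahead of the origin. It starts pulled out 50 to 90 mm; fully home (nose on the stop) its origin lies on the press's z axis, 12 mm above the table.
- sled_handle (a point): Centre of the top face of the sled's upright orange handle post (20 mm along x, 24 mm across y, 50 mm tall, its top 72 mm above the table), 140 mm behind the sled's origin on the robot side.
- sled_home (a point): Point fixed on the press where the handle post's centre line stands when the sled is fully home: 140 mm in front of the ram's axis, 40 mm above the table; axes as press. The sled is guided along x between two aluminium rails (tops 24 mm above the table, 2.5 mm play either side) up to a dark steel stop block behind the ram's axis.
- jar: Amber jar with a steel lid, 54 mm wide, 80 mm tall, 0.15 to 0.26 kg, standing loose in the sled's seat (2 mm play all round). Origin: centre of its underside; z up.
- lever (a joint): Lever angle, rad. 0 at rest, sloping 0.45 rad up towards the robot; grows as the red handle is pushed down. Clicks (brief changes of force) at 0.30, 0.62, 0.94; at the third it slopes 0.49 rad down. Firm stop at 1.02. Its spring returns it to 0 from anywhere. Pushing takes about 5 N at first, up to 13 N near the third. Yellow, orange and green marks on the hinge disc show the clicks.
- lever_pad (a point): Centre of the upper face of the lever's flat red handle (75 mm long, 42 mm wide, 16 mm thick): the place to push. 145 mm from the hinge along the lever and 8 mm above its centre line; moves with the lever, about 255 mm above the table at rest and 124 mm at the third click.
- lever_hinge (a point): Point on the lever's hinge axis, in the lever's mid plane, 185 mm above the table, 130 mm to the right of the ram's axis and 30 mm behind it. The hinge axis is the press's y; axes as press.
- pad_face (a point): Centre of the underside of the black rubber pad (40 mm wide) at the ram's foot; at rest 126 mm above the table, 24 mm over the lid of a jar in the sled. The lever drives it down 34 mm per rad; it meets the lid between the second and third click, then gives on a spring (about 10 N at the third).
- jar_b: Spare jar, green with white lid, 54 mm wide, 80 mm tall, beside the press's base; bystander (origin: centre of its underside).
- jar_c: Spare jar, amber with brass-coloured lid, 54 mm wide, 80 mm tall; bystander (origin: centre of its underside).
- jar_d: Spare jar, clear with black lid, 54 mm wide, 80 mm tall; bystander (origin: centre of its underside).
- tin: Metal can with paper label, 70 mm wide, 90 mm tall; bystander (origin: centre of its underside).
- tape: Yellow ring-shaped tape roll lying flat, 90 mm wide, 25 mm tall; bystander (origin: centre of its underside).
- scoop: Spoon-like scoop lying on the table; bystander.

How it is judged:
By the outcome, as a careful person would: the job done as asked, in the order asked, and still so for the second after the job is handed in, while the arm keeps its last pose, push and grip.
It also fails if it takes over 64 s, if anything falls off the work surface, if the arm or the gripper's body presses on something with over 40 N, if the wrist force passes 120 N, or if a joint passes its speed limit or range.

ROBOT

A 6-joint arm with a two-finger parallel gripper is mounted at the origin on the work surface. World frame = base frame: x ahead of the robot, y to its left, z up, the work surface at z = 0. Lengths are in m, angles in rad, forces in N, time in s.
With the tool pointing down it reaches from about 0.425 to 0.95 m from the base axis. Payload 3.5 kg.
Tool frame: the origin (TCP) lies midway between the tips of the shut fingers; the grasp point (between the pads) lies 19 mm behind it; z points along the fingers, y is the direction in which the jaws open and shut (so a half turn about z gives the same grasp; the last joint's range is limited). The gripper opens to 85 mm and grips with 20 to 120 N. Pads are 22 mm wide; open, the fingers measure 114 mm over their backs; the gripper's body (76 mm by 85 mm) begins 54 mm behind the grasp point. The pads swing forward as they close: fully open they stand 13 mm farther back than shut.
Start: joints at [1.158, 0.286, 1.577, -0, 1.279, -0.15], TCP at [0.175, 0.652, 0.231] pointing down, gripper open.
Joint ranges: [-2.77, 2.77], [-0.9, 2.22], [0.21, 2.48], [-1.53, 4.67], [0.24, 2.81], [-2.84, 2.84]. Speed limits (rad/s): [2.79, 2.79, 3.14, 3.14, 3.14, 3.14].

INTERFACE

Orientations are given as a unit quaternion [x, y, z, w].
In Python, from plant import * gives the robot as it stands.
- The arm moves only by the shell command python3 -m jog 'ROWS' [FORCE]. ROWS is a JSON object of lists of equal length, an entry for each row: "travel": the shift along the world's x, y, z in mm, a list of three; "dr": the turn, a rotation vector about the world's x, y, z in degrees, a list of three; "jaw": the closure in counts, from 0 (fully open) to 255 (shut). In form: {"travel": [[x, y, z], ...], "dr": [[wx, wy, wz], ...], "jaw": [jaw, ...]}. A call has 1 to 5 rows; each row shifts and turns the commanded pose from where the row before left it; what a row does not reach is not made up. A row lasts 1/12 s, in which the tool goes at most 41.7 mm and 7.16 degrees, less where a joint would pass 70% of its speed; a pose out of reach is approached as far as the arm can. A call is refused whole if a number of a shift passes 41.7 or a number of a turn 7.16, either way. A call with a gripper value outside its range is refused whole. The fingers move at their own pace and stop on an object; FORCE is the grip in N (left out, the last holds). Time passes only in rows, so rows that do not move let the fingers close. It gives the time, the measured TCP pose, the force and the opening at its end, in the units of the state.
- get_state(): the state, without advancing time (a new reading comes with each control period).
- read_camera(name): name is "scene" or "top" or "wrist"; returns the picture (480x640x3 uint8, red, green, blue); there is no depth.
- camera_info(name): a dict with "K" (3x3 intrinsics, pixels), "R" (3x3) and "t" (3): a world point X has camera coordinates R X + t; the wrist camera has in their place "mount" (4x4, takes a point from camera to tool coordinates, whose origin is the TCP and whose axes are the flange's). Camera axes: x right, y down, z forward; pixel columns grow to the right and rows downward; lengths in m; the calibration is good to about 2 mm. A picture is of the moment at which its call begins: read the wrist's pose just before it. camera_info takes no time and is no camera call.
- sign_off(): hands the job in, once; it reports no verdict.
The state is a dict: "time": time; "qpos": joint angles; "dq": joint speeds; "joint_efforts": joint torques, N m; "eef_pos": TCP position; "tcp_rot": TCP orientation; "contact_force": force on the tool from outside, world axes, zero at the start; "wrist_torque": the same for the moment, N m; "opening": opening from 0.0 (shut) to 1.0 (fully open).
Only numpy, scipy, OpenCV 4.12 (cv2) and the standard library are available. Lean on these libraries where they do the work, as an engineer would, in place of code of your own. Each camera call takes 0.05 s, during which the arm holds its last target. There are 200 camera calls.

## Working session

There is one attempt and no reset: what is moved stays moved. The work goes in short steps, Python scripts to look and compute and a shell command to move; the robot and the scene stay as the last step left them, time stands still between calls to the robot, and variables do not carry over. Pictures are saved under pics/ and viewed, about 8 in all and at most 12, crops included, and the job is handed in when it is done.

```bash
mkdir -p pics; ls; python3 - <<'E'
from plant import *
import cv2,numpy as np
s=get_state();print(s)
for n in("scene","top","wrist"):
    im=read_camera(n);cv2.imwrite(f"pics/{n}0.png",im[:,:,::-1]);c=camera_info(n);print(n,{k:np.round(v,4).tolist() for k,v in c.items() if k in("K","R","t","mount")})
E
```

```text
pics
{'time': 0.0, 'qpos': array([ 1.15800821e+00,  2.87182074e-01,  1.57816392e+00,  1.73491613e-05,
        1.27860207e+00, -1.50011418e-01]), 'dq': array([ 0.00031425, -0.00044071, -0.00072165,  0.00031376, -0.00214173,
       -0.00019412]), 'joint_efforts': array([-1.76930776e-04, -4.05972362e+01, -2.92630255e+01, -1.38582109e-04,
        5.61652952e-03, -1.23712206e-05]), 'eef_pos': array([0.17505054, 0.65123224, 0.22994332]), 'tcp_rot': array([ 1.31013049e-01,  9.91379944e-01, -1.12907552e-03, -3.35026309e-04]), 'contact_force': array([ 0.06704566, -0.45310626, -0.20782481]), 'wrist_torque': array([-0.00204113,  0.01186414,  0.00460316]), 'opening': 1.0013741648341377}
scene {'K': [[509.2372, 0.0, 319.7658], [0.0, 509.2372, 238.1287], [0.0, 0.0, 1.0]], 'R': [[-0.6716, 0.7407, -0.0171], [0.4795, 0.417, -0.7721], [-0.5648, -0.5268, -0.6353]], 't': [0.3306, -0.1118, 1.7237]}
top {'K': [[540.042, 0.0, 313.0124], [0.0, 540.042, 236.0732], [0.0, 0.0, 1.0]], 'R': [[0.0157, -0.9999, 0.0069], [-0.9978, -0.0162, -0.065], [0.0651, -0.0058, -0.9979]], 't': [0.0085, 0.4953, 1.2843]}
wrist {'K': [[405.3132, 0.0, 312.5107], [0.0, 405.3132, 239.4251], [0.0, 0.0, 1.0]], 'mount': [[-0.0003, -0.9611, -0.2762, 0.0697], [1.0, -0.0004, 0.0001, 0.0004], [-0.0002, -0.2762, 0.9611, -0.1425], [0.0, 0.0, 0.0, 1.0]]}
```

View pics/scene0.png

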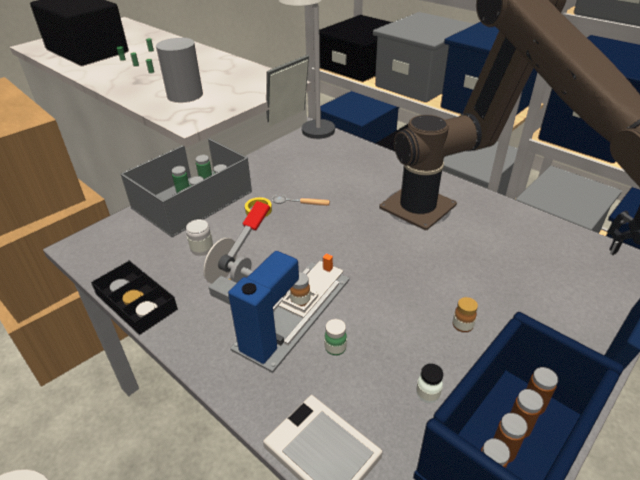

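View pics/top0.png

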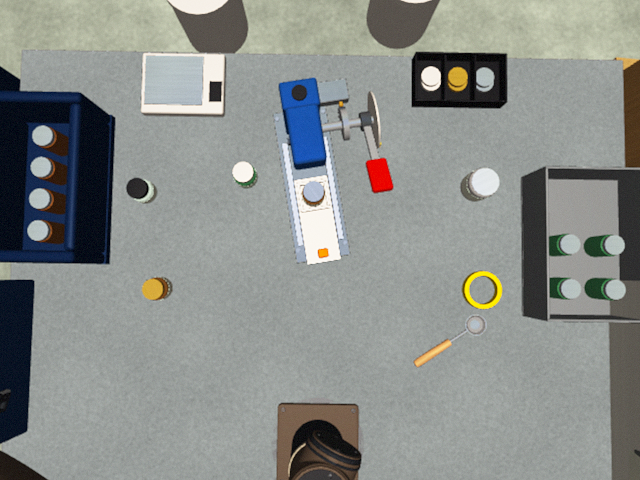

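The top view shows the press at about (310,170), yawed slightly, with the orange handle at (323,253), the jar lid at (313,192) and the red lever pad at (380,175). The lever lies on the right side of the press, and both approaches look free. Next I'll measure these.

```bash
cat > h.py <<'E'
from plant import *
import cv2,numpy as np
from scipy.spatial.transform import Rotation as Ro
def cam(n,s=None):
    c=camera_info(n);K=np.array(c["K"])
    if n!="wrist":
        R=np.array(c["R"]);t=np.array(c["t"])
    else:
        T=np.eye(4);T[:3,:3]=Ro.from_quat(s["tcp_rot"]).as_matrix();T[:3,3]=s["eef_pos"]
        M=np.linalg.inv(T@np.array(c["mount"]));R=M[:3,:3];t=M[:3,3]
    return K,R,t
def ray(C,uv,z):
    K,R,t=C;o=-R.T@t;uv=np.atleast_2d(np.float64(uv))
    d=(np.linalg.inv(K)@np.c_[uv,np.ones(len(uv))].T).T@R
    return o+d*((z-o[2])/d[:,2])[:,None]
def proj(C,X):
    K,R,t=C;p=(np.atleast_2d(X)@R.T+t)@K.T;return p[:,:2]/p[:,2:]
def tri(C1,p1,C2,p2):
    P=[c[0]@np.c_[c[1],c[2]] for c in(C1,C2)]
    X=cv2.triangulatePoints(P[0],P[1],np.float64(p1).reshape(2,1),np.float64(p2).reshape(2,1));return (X[:3]/X[3]).ravel()
def mask(im,lo,hi,box=None):
    m=cv2.inRange(cv2.cvtColor(im,cv2.COLOR_RGB2HSV),np.array(lo),np.array(hi))
    if box: 
        b=np.zeros_like(m);x0,y0,x1,y1=box;b[y0:y1,x0:x1]=255;m&=b
    return m
def big(m): 
    return max(cv2.findContours(m,cv2.RETR_EXTERNAL,cv2.CHAIN_APPROX_NONE)[0],key=cv2.contourArea)
def cen(c):
    m=cv2.moments(c);return np.array([m["m10"],m["m01"]])/m["m00"]
E
python3 - <<'E'
from h import *
t=cv2.imread("pics/top0.png")[:,:,::-1].copy();s=cv2.imread("pics/scene0.png")[:,:,::-1].copy()
T=cam("top");S=cam("scene")
o=big(mask(t,(8,150,120),(20,255,255),(305,240,340,265)));print("orange",cv2.boundingRect(o),cen(o),ray(T,cen(o),.072))
r=big(mask(t,(0,180,120),(5,255,255),(350,140,410,210)));print("red",cen(r),cv2.minAreaRect(r))
r2=big(mask(s,(0,180,120),(5,255,255),(220,180,290,250)));print("red scene",cen(r2))
print("pad tri",tri(T,cen(r),S,cen(r2)), "plane",ray(T,cen(r),.255))
b=cv2.boxPoints(cv2.minAreaRect(r));print("pad box",ray(T,b,.255).round(4).tolist())
w=mask(t,(0,0,225),(180,30,255),(270,150,350,270));
# sled left/right edges
c=big(w);print("sled",cv2.minAreaRect(c),ray(T,cv2.boxPoints(cv2.minAreaRect(c)),.022)[:,:2].round(4).tolist())
cv2.imwrite("pics/c1.png",np.hstack([cv2.resize(t[60:280,250:410,::-1],None,fx=2.5,fy=2.5,interpolation=2),cv2.resize(s[180:370,190:350,::-1],(400,550),interpolation=2)]))
E
```

```text
orange (318, 248, 10, 10) [322.546875 252.53125 ] [[ 0.45384679 -0.00578343  0.072     ]]
red [379.02261712 174.94426494] ((379.05889892578125, 174.7353057861328), (33.46991729736328, 20.61552619934082), 75.96376037597656)
red scene [256.05611998 214.7194001 ]
pad tri [ 0.60383387 -0.11143653  0.2466884 ] plane [[ 0.60292447 -0.11101919  0.255     ]]
pad box [[0.6304, -0.083, 0.255], [0.6411, -0.1226, 0.255], [0.5764, -0.1391, 0.255], [0.5658, -0.0996, 0.255]]
sled ((311.16217041015625, 204.47299194335938), (116.39448547363281, 39.620155334472656), 80.53767395019531) [[0.7015, 0.0947], [0.7191, 0.0003], [0.4417, -0.0496], [0.4247, 0.0436]]
```

View pics/c1.png

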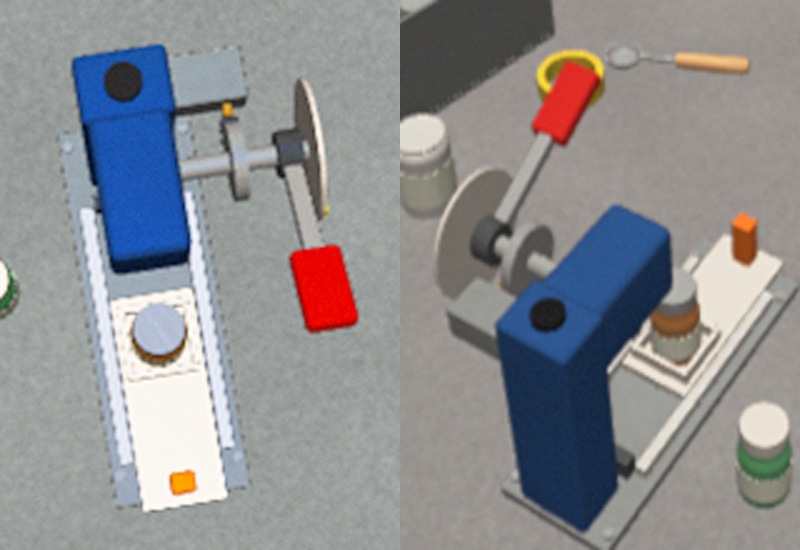

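The crop shows the lever free on the right, and the jar in its seat still in front of the head. The clear region of the handle post is at (183,482) in the crop. Now the yaw and the derived points.

```bash
python3 - <<'E'
from h import *
T=cam("top");f=lambda x,y:(250+x/2.5-.3,60+y/2.5-.3)
def ln(a,b,z):
    A,B=ray(T,[f(*a),f(*b)],z);d=A-B;print(np.degrees(np.arctan2(d[1],d[0])),A[:2],B[:2],np.linalg.norm(d))
ln((62,135),(118,505),.012)
ln((118,505),(243,487),.012)
ln((82,208),(122,462),.024);ln((195,225),(232,445),.024)
ln((300,160),(325,255),.2)
j=ray(T,f(159,332),.102)[0];h=ray(T,(322.5,252.5),.072)[0];d=j-h
print("jar",j,"handle",h,np.degrees(np.arctan2(d[1],d[0])),np.hypot(*d[:2]))
for y in (10,11,12,13):
    a=np.radians(y);x=np.array([np.cos(a),np.sin(a)]);yy=np.array([-x[1],x[0]])
    # from pad: pad = P + x*(30-145*cos.45-8*sin.45..)-130y
    # pad at rest: hinge x=+30; 145cos(.45)=130.6 ; 8mm normal up tilts forward: +8 sin.45=3.5
    P=ray(T,(379.02,174.94),.253)[0][:2]-x*(.030-.1306+.0035)+yy*.130
    r=(P-h[:2]);print(y,"ram",P,"handle in press",-r@x,-r@yy, "sled_home",P-.14*x)
E
```

```text
9.62362769855171 [0.79426965 0.1154786 ] [0.43288373 0.05420144] 0.3665442227567821
99.098717245484 [0.43288373 0.05420144] [ 0.45213619 -0.06601286] 0.12174619596567275
9.938198668389258 [0.7192317 0.0938283] [0.47380485 0.05082583] 0.24916571350125333
10.236998309458222 [ 0.70446533 -0.01577057] [ 0.49179015 -0.05417867] 0.2161155124934592
15.074546310503784 [ 0.72105706 -0.09763024] [ 0.64085602 -0.11923192] 0.08305925252390314
jar [0.588159   0.01781812 0.102     ] handle [ 0.45391694 -0.00567457  0.072     ] 9.926381551241196 0.13628219820081894
10 ram [0.67634716 0.03361722] handle in press -0.22587395424964613 -7.025530380119448e-05 sled_home [0.53847407 0.00930647]
11 ram [0.67380742 0.03487006] handle in press -0.22358675463995276 0.0021573711548537105 sled_home [0.53637961 0.0081568 ]
12 ram [0.6712462  0.03607839] handle in press -0.22126102593949132 0.004344741198017615 sled_home [0.53430554 0.00697075]
13 ram [0.66866429 0.03724183] handle in press -0.2188974765877538 0.0064911885315859065 sled_home [0.53225248 0.00574868]
```

```bash

python3 -m jog '{"travel":[[22.5,-30,0],[22.5,-30,0],[22.5,-30,0],[22.5,-30,0],[22.5,-30,0]],"dr":[[0,0,5],[0,0,5],[0,0,5],[0,0,5],[0,0,5]],"jaw":[0,0,0,0,0]}' 30
python3 -m jog '{"travel":[[22.5,-30,0],[22.5,-30,0],[22.5,-30,0],[22.5,-30,0],[22.5,-30,0]],"dr":[[0,0,0],[0,0,0],[0,0,0],[0,0,0],[0,0,0]],"jaw":[0,0,0,0,0]}'
python3 -m jog '{"travel":[[5,-35,0],[5,-35,0],[5,-35,0],[5,-35,0],[5,-35,0]],"dr":[[0,0,0],[0,0,0],[0,0,0],[0,0,0],[0,0,0]],"jaw":[0,0,0,0,0]}'
python3 -m jog '{"travel":[[5,-35,-15],[5,-35,-15],[5,-35,-10],[5,-35,0],[4,-35,0]],"dr":[[0,0,0],[0,0,0],[0,0,0],[0,0,0],[0,0,0]],"jaw":[0,0,0,0,0]}'
python3 -m jog '{"travel":[[0,-6,0],[0,0,0],[0,0,0]],"dr":[[0,0,0],[0,0,0],[0,0,0]],"jaw":[0,0,0]}'
python3 - <<'E'
from h import *
s=get_state();im=read_camera("wrist");cv2.imwrite("pics/w1.png",im[:,:,::-1]);C=cam("wrist",s)
print(s["qpos"].round(3),s["eef_pos"],Ro.from_quat(s["tcp_rot"]).as_matrix().round(3).tolist())
o=big(mask(im,(8,150,100),(20,255,255)));print(cv2.boundingRect(o),cen(o),ray(C,cen(o),.06))
E
```

```text
time: 0.57
eef_pos: [0.2883, 0.5002, 0.2309]
tcp_rot: [-0.089, 0.996, -0.0, -0.0]
contact_force: [-0.1, 0.2, 0.4]
opening: 1.001
time: 0.98
eef_pos: [0.4008, 0.3501, 0.2311]
tcp_rot: [-0.087, 0.996, -0.0, -0.0]
contact_force: [0.5, 1.4, -0.1]
opening: 1.003
time: 1.4
eef_pos: [0.425, 0.1752, 0.2311]
tcp_rot: [-0.087, 0.996, -0.0, -0.0]
contact_force: [0.9, -0.3, 0.5]
opening: 1.005
time: 1.82
eef_pos: [0.4484, 0.0003, 0.1902]
tcp_rot: [-0.087, 0.996, 0.0, -0.001]
contact_force: [0.2, 0.0, 0.3]
opening: 1.001
time: 2.07
eef_pos: [0.4491, -0.004, 0.1911]
tcp_rot: [-0.086, 0.996, 0.0, -0.0]
contact_force: [0.0, 0.4, 0.1]
opening: 1.003
[-2.360e-01 -1.930e-01  2.150e+00  1.000e-03  1.185e+00 -1.979e+00] [ 0.4490714  -0.00396088  0.19110317] [[-0.985, -0.172, -0.001], [-0.172, 0.985, 0.001], [0.0, 0.001, -1.0]]
(293, 211, 34, 39) [309.7076223  232.73622623] [[ 0.45343719 -0.00485789  0.06      ]]
```

View pics/w1.png

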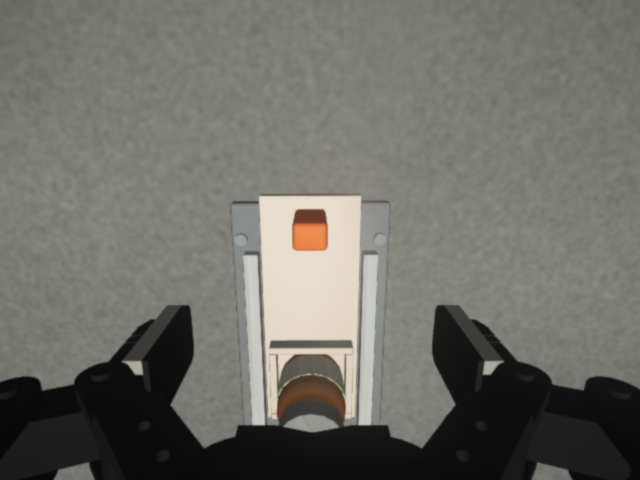

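The wrist view shows the post at (310,233), centred between the fingers at about x=312, with the rails vertical in the picture, so the yaw is good. Next I descend and grip.

```bash

python3 -m jog '{"travel":[[4.5,-1,-20],[0,0,-30],[0,0,-30],[0,0,-25],[0,0,-20]],"dr":[[0,0,0],[0,0,0],[0,0,0],[0,0,0],[0,0,0]],"jaw":[0,0,0,0,0]}' 30
python3 -m jog '{"travel":[[0,0,-15],[0,0,-10],[0,0,-4],[0,0,0],[0,0,0]],"dr":[[0,0,0],[0,0,0],[0,0,0],[0,0,0],[0,0,0]],"jaw":[0,0,0,60,120]}' 
python3 -m jog '{"travel":[[0,0,0],[0,0,0],[0,0,0],[0,0,0],[0,0,0]],"dr":[[0,0,0],[0,0,0],[0,0,0],[0,0,0],[0,0,0]],"jaw":[160,200,255,255,255]}' 30
python3 -m jog '{"travel":[[0,0,0],[0,0,0],[0,0,0]],"dr":[[0,0,0],[0,0,0],[0,0,0]],"jaw":[255,255,255]}' 30
```

```text
time: 2.53
eef_pos: [0.4525, -0.0031, 0.0642]
tcp_rot: [-0.088, 0.996, 0.001, -0.001]
contact_force: [-0.6, -0.0, -0.8]
opening: 1.0
time: 2.95
eef_pos: [0.4545, -0.0048, 0.038]
tcp_rot: [-0.087, 0.996, -0.0, 0.001]
contact_force: [-0.8, 1.0, 0.9]
opening: 0.746
time: 3.37
eef_pos: [0.4545, -0.0052, 0.0383]
tcp_rot: [-0.087, 0.996, -0.0, 0.001]
contact_force: [-1.9, 1.8, 5.7]
opening: 0.279
time: 3.62
eef_pos: [0.4545, -0.0052, 0.0383]
tcp_rot: [-0.087, 0.996, -0.0, 0.001]
contact_force: [-1.5, 1.3, 5.7]
opening: 0.278
```

```bash

python3 -m jog '{"travel":[[2,0.4,0],[4,0.7,0],[5.9,1,0],[5.9,1,0],[5.9,1.1,0]],"dr":[[0,0,0],[0,0,0],[0,0,0],[0,0,0],[0,0,0]],"jaw":[255,255,255,255,255]}'
python3 -m jog '{"travel":[[5.9,1,0],[5.9,1,0],[5.9,1.1,0],[5.9,1,0],[5.9,1.1,0]],"dr":[[0,0,0],[0,0,0],[0,0,0],[0,0,0],[0,0,0]],"jaw":[255,255,255,255,255]}'
python3 -m jog '{"travel":[[5.9,1,0],[4.9,0.9,0],[3.9,0.7,0],[3,0.5,0],[2,0.3,0]],"dr":[[0,0,0],[0,0,0],[0,0,0],[0,0,0],[0,0,0]],"jaw":[255,255,255,255,255]}'
```

```text
time: 4.03
eef_pos: [0.4745, -0.0015, 0.0382]
tcp_rot: [-0.087, 0.996, -0.0, -0.005]
contact_force: [-15.5, -2.0, 18.4]
opening: 0.274
time: 4.45
eef_pos: [0.504, 0.0037, 0.0381]
tcp_rot: [-0.087, 0.996, -0.0, -0.005]
contact_force: [-13.8, -2.6, 17.1]
opening: 0.274
time: 4.87
eef_pos: [0.5238, 0.0071, 0.0381]
tcp_rot: [-0.087, 0.996, -0.0, -0.005]
contact_force: [-13.8, -1.9, 16.7]
opening: 0.274
```

```bash

python3 -m jog '{"travel":[[2,0.3,0],[2,0.4,0],[2,0.3,0],[2,0.4,0],[1,0.2,0]],"dr":[[0,0,0],[0,0,0],[0,0,0],[0,0,0],[0,0,0]],"jaw":[255,255,255,255,255]}'
python3 -m jog '{"travel":[[1,0.2,0],[1,0.2,0],[1,0.1,0]],"dr":[[0,0,0],[0,0,0],[0,0,0]],"jaw":[255,255,255]}'
```

```text
time: 5.28
eef_pos: [0.5328, 0.0086, 0.0382]
tcp_rot: [-0.087, 0.996, -0.0, -0.005]
contact_force: [-13.1, -2.8, 15.4]
opening: 0.28
time: 5.53
eef_pos: [0.5356, 0.0091, 0.0382]
tcp_rot: [-0.087, 0.996, -0.0, -0.005]
contact_force: [-13.0, -1.8, 15.2]
opening: 0.274
```

```bash

for i in 1 2 3 ; do python3 -c "from plant import *;print(get_state()['contact_force'])"; break; done
python3 -m jog '{"travel":[[1,0.2,0],[1,0.2,0]],"dr":[[0,0,0],[0,0,0]],"jaw":[255,255]}'
```

```text
[-12.95475357  -1.8381433   15.21277269]
time: 5.7
eef_pos: [0.5376, 0.0095, 0.0382]
tcp_rot: [-0.087, 0.996, -0.0, -0.005]
contact_force: [-12.2, -1.9, 13.2]
opening: 0.277
```

```bash

python3 -m jog '{"travel":[[1,0.2,0],[1,0.2,0]],"dr":[[0,0,0],[0,0,0]],"jaw":[255,255]}'
python3 -m jog '{"travel":[[1,0.2,0]],"dr":[[0,0,0]],"jaw":[255]}'
python3 -m jog '{"travel":[[1,0.1,0]],"dr":[[0,0,0]],"jaw":[255]}'
```

```text
time: 5.87
eef_pos: [0.5396, 0.0099, 0.0382]
tcp_rot: [-0.087, 0.996, -0.0, -0.005]
contact_force: [-12.6, -2.2, 14.5]
opening: 0.28
time: 5.95
eef_pos: [0.5406, 0.0101, 0.0382]
tcp_rot: [-0.087, 0.996, -0.0, -0.005]
contact_force: [-13.3, -2.9, 15.4]
opening: 0.276
time: 6.03
eef_pos: [0.5407, 0.0101, 0.0382]
tcp_rot: [-0.087, 0.996, -0.0, -0.006]
contact_force: [-19.0, -3.2, 20.8]
opening: 0.276
```

```bash

python3 -m jog '{"travel":[[1,0.2,0]],"dr":[[0,0,0]],"jaw":[255]}'
python3 -m jog '{"travel":[[0.5,0.1,0],[0,0,0]],"dr":[[0,0,0],[0,0,0]],"jaw":[255,255]}'
python3 - <<'E'
from h import *
s=get_state();print(s["contact_force"])
t=read_camera("top");w=read_camera("scene");cv2.imwrite("pics/t2.png",np.hstack([cv2.resize(t[60:280,250:410,::-1],None,fx=2.5,fy=2.5,interpolation=2),cv2.resize(w[180:370,190:350,::-1],(400,550),interpolation=2)]))
E
```

```text
time: 6.12
eef_pos: [0.5407, 0.0101, 0.0381]
tcp_rot: [-0.088, 0.996, -0.0, -0.008]
contact_force: [-22.6, -5.7, 20.9]
opening: 0.278
time: 6.28
eef_pos: [0.5407, 0.0101, 0.0381]
tcp_rot: [-0.088, 0.996, -0.0, -0.009]
contact_force: [-21.1, -4.1, 21.3]
opening: 0.28
[-21.08971488  -4.11712242  21.2658595 ]
```

View pics/t2.png

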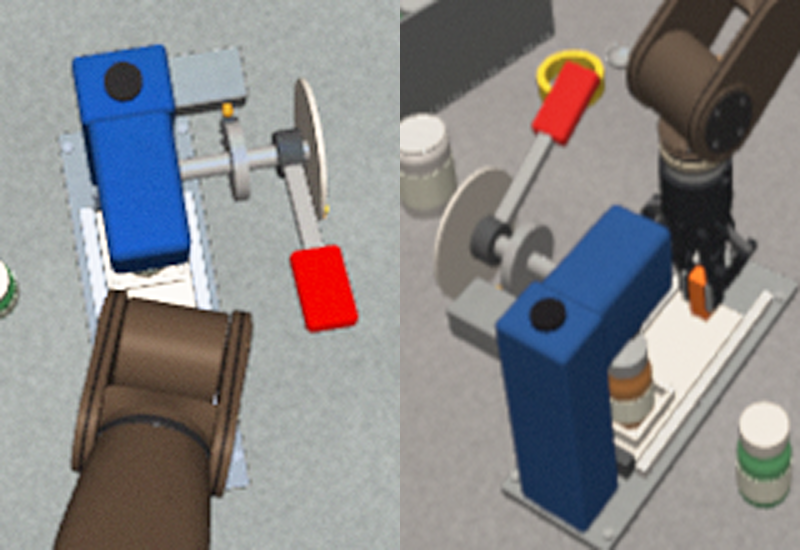

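```bash

python3 -m jog '{"travel":[[1.5,0.3,0],[1.5,0.2,0],[0,0,0]],"dr":[[0,0,0],[0,0,0],[0,0,0]],"jaw":[255,255,255]}'
```

```text
time: 6.63
eef_pos: [0.541, 0.0102, 0.0379]
tcp_rot: [-0.088, 0.996, -0.0, -0.013]
contact_force: [-27.6, -7.0, 28.0]
opening: 0.278
```

```bash

python3 -m jog '{"travel":[[-2,-0.4,0],[-2,-0.4,0],[0,0,0]],"dr":[[0,0,0],[0,0,0],[0,0,0]],"jaw":[255,255,255]}'
python3 -m jog '{"travel":[[0,0,0],[0,0,0],[0,0,0],[0,0,0],[0,0,0]],"dr":[[0,0,0],[0,0,0],[0,0,0],[0,0,0],[0,0,0]],"jaw":[220,190,160,120,90]}'
python3 -m jog '{"travel":[[0,0,0],[0,0,0],[0,0,0]],"dr":[[0,0,0],[0,0,0],[0,0,0]],"jaw":[90,90,90]}'
```

```text
time: 6.88
eef_pos: [0.5414, 0.0102, 0.0378]
tcp_rot: [-0.087, 0.996, 0.0, -0.006]
contact_force: [-12.0, -2.3, 13.0]
opening: 0.279
time: 7.3
eef_pos: [0.5453, 0.0107, 0.0372]
tcp_rot: [-0.087, 0.996, -0.0, 0.0]
contact_force: [-0.4, -0.2, 0.2]
opening: 0.633
time: 7.55
eef_pos: [0.5453, 0.0109, 0.0372]
tcp_rot: [-0.087, 0.996, 0.0, -0.0]
contact_force: [0.0, 0.6, -0.4]
opening: 0.647
```

```bash

python3 -m jog '{"travel":[[0,0,8],[0,0,20],[0,0,30],[0,0,35],[0,0,35]],"dr":[[0,0,0],[0,0,0],[0,0,0],[0,0,0],[0,0,0]],"jaw":[90,90,90,90,90]}'
python3 -m jog '{"travel":[[0,0,35],[0,0,35],[0,0,35],[0,0,30],[0,0,10]],"dr":[[0,0,0],[0,0,0],[0,0,0],[0,0,0],[0,0,0]],"jaw":[255,255,255,255,255]}'
python3 -m jog '{"travel":[[10,-25,0],[12,-30,0],[12,-30,0],[12,-25,0],[9,-13,0]],"dr":[[0,0,0],[0,0,0],[0,0,0],[0,0,0],[0,0,0]],"jaw":[255,255,255,255,255]}'
python3 -m jog '{"travel":[[0,0,0],[0,0,0],[0,0,0],[0,0,0]],"dr":[[0,0,0],[0,0,0],[0,0,0],[0,0,0]],"jaw":[255,255,255,255]}'
python3 - <<'E'
from h import *
s=get_state();print(s["qpos"].round(3),s["eef_pos"],s["contact_force"])
im=read_camera("wrist");t=read_camera("top");w=read_camera("scene")
T=cam("top");S=cam("scene");W=cam("wrist",s)
a=big(mask(w,(0,180,120),(5,255,255),(210,170,290,250)));b=big(mask(im,(0,180,60),(5,255,255)));print(cen(a),cen(b),cv2.boundingRect(b),ray(W,cen(b),.253))
o=big(mask(w,(6,150,100),(20,255,255),(290,240,350,300)));print("post scene",cv2.boundingRect(o))
cv2.imwrite("pics/c3.png",np.hstack([cv2.resize(w[170:370,180:360,::-1],(450,500),interpolation=2),cv2.resize(im[:,:,::-1],None,fx=.54,fy=.54)[:259].copy() if 0 else cv2.copyMakeBorder(cv2.resize(im[:,:,::-1],(346,260)),0,240,0,0,0)]))
E
```

```text
time: 7.97
eef_pos: [0.5446, 0.011, 0.1666]
tcp_rot: [-0.087, 0.996, 0.0, -0.001]
contact_force: [0.7, -0.6, 0.3]
opening: 0.648
time: 8.38
eef_pos: [0.5471, 0.0106, 0.3175]
tcp_rot: [-0.087, 0.996, -0.001, 0.005]
contact_force: [0.5, -0.2, 0.5]
opening: 0.001
time: 8.8
eef_pos: [0.6003, -0.1148, 0.3091]
tcp_rot: [-0.086, 0.996, -0.0, -0.001]
contact_force: [0.3, -0.0, -0.3]
opening: -0.004
time: 9.13
eef_pos: [0.5997, -0.1111, 0.3101]
tcp_rot: [-0.087, 0.996, 0.0, -0.0]
contact_force: [0.3, 0.9, 0.8]
opening: -0.0
[-0.349  0.095  1.654  0.     1.393 -2.095] [ 0.59973811 -0.11106801  0.31011015] [0.29011121 0.91751193 0.76713489]
[256.16500238 214.75653828] [306.36253901 252.15118059] (271, 207, 74, 98) [[ 0.59494661 -0.11487955  0.253     ]]
post scene (306, 272, 10, 18)
```

View pics/c3.png

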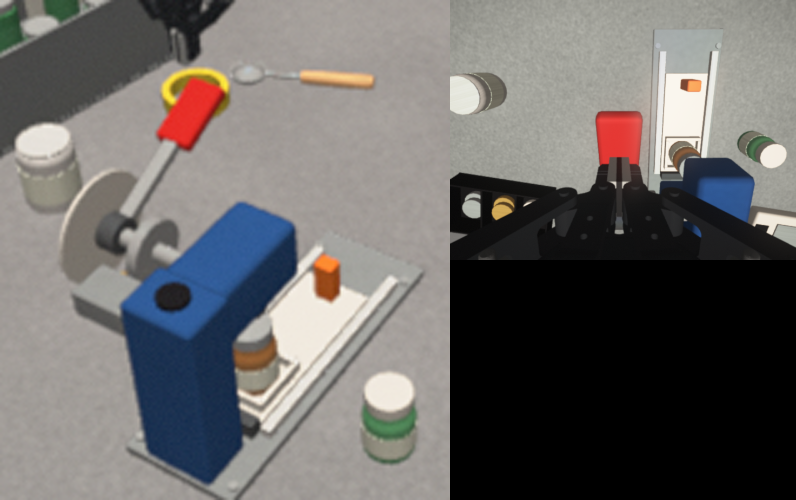

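The jar is upright in the seat and the post stands at about (327,278) in the crop. The closed fingers are centred over the red pad. I'll check the post's position from above before pressing.

```bash
python3 - <<'E'
from h import *
T=cam("top");S=cam("scene");t=read_camera("top");w=read_camera("scene")
for b in cv2.findContours(mask(t,(6,150,100),(20,255,255),(270,190,345,260)),0,1)[0]: print(cv2.boundingRect(b),ray(T,cen(b),.072) if cv2.contourArea(b)>5 else 0)
s0=cv2.imread("pics/scene0.png")[:,:,::-1].copy()
for im,bx in((s0,(310,240,345,280)),(w,(290,240,350,300))):
    o=big(mask(im,(6,150,100),(20,255,255),bx));print(cen(o),ray(S,cen(o),.05))
E
python3 -m jog '{"travel":[[0,-0.8,-10],[0,0,-15],[0,0,-10],[0,0,-5]],"dr":[[0,0,0],[0,0,0],[0,0,0],[0,0,0]],"jaw":[255,255,255,255]}'
```

```text
(312, 211, 10, 10) [[0.53932834 0.0090618  0.072     ]]
[327.40606061 261.78484848] [[ 0.45550834 -0.00306683  0.05      ]]
[310.5560166  280.37067773] [[0.5416659  0.01227689 0.05      ]]
time: 9.72
eef_pos: [0.5992, -0.1125, 0.2674]
tcp_rot: [-0.087, 0.996, 0.001, -0.002]
contact_force: [0.4, 0.1, 0.0]
opening: -0.001
```

```bash

python3 -m jog '{"travel":[[0,0,-5],[0,0,-5],[0,0,-5],[0,0,-5]],"dr":[[0,0,0],[0,0,0],[0,0,0],[0,0,0]],"jaw":[255,255,255,255]}'
python3 -m jog '{"travel":[[-0.5,0,-5],[-0.5,0,-5],[-0.5,0,-5],[-0.5,0,-5]],"dr":[[0,0,0],[0,0,0],[0,0,0],[0,0,0]],"jaw":[255,255,255,255]}'
python3 -m jog '{"travel":[[-0.5,0,-5],[-0.5,0,-5],[-0.5,0,-5],[-0.5,0,-5]],"dr":[[0.35,-1.97,0],[0.35,-1.97,0],[0.35,-1.97,0],[0.35,-1.97,0]],"jaw":[255,255,255,255]}'
```

```text
time: 10.05
eef_pos: [0.6012, -0.1135, 0.2533]
tcp_rot: [-0.087, 0.996, -0.001, 0.002]
contact_force: [-1.9, 0.3, 8.1]
opening: -0.003
time: 10.38
eef_pos: [0.5991, -0.1139, 0.2335]
tcp_rot: [-0.087, 0.996, -0.002, 0.002]
contact_force: [-1.2, -0.6, 6.5]
opening: -0.0
time: 10.72
eef_pos: [0.5969, -0.1141, 0.213]
tcp_rot: [-0.087, 0.994, 0.005, 0.071]
contact_force: [-3.5, -1.6, 5.8]
opening: -0.001
```

```bash

python3 -m jog '{"travel":[[0,0,-5],[0,0,-5],[0,0,-5],[0,0,-5]],"dr":[[0.35,-1.97,0],[0.35,-1.97,0],[0.35,-1.97,0],[0.35,-1.97,0]],"jaw":[255,255,255,255]}'
python3 -m jog '{"travel":[[0.5,0,-5],[0.5,0,-5],[0.5,0,-5],[0.5,0,-5]],"dr":[[0.35,-1.97,0],[0.35,-1.97,0],[0.35,-1.97,0],[0.35,-1.97,0]],"jaw":[255,255,255,255]}'
python3 -m jog '{"travel":[[0.5,0,-4],[0.5,0,-4],[0.5,0,-4],[0.5,0,-4]],"dr":[[0,0,0],[0,0,0],[0,0,0],[0,0,0]],"jaw":[255,255,255,255]}'
```

```text
time: 11.05
eef_pos: [0.5968, -0.1141, 0.1933]
tcp_rot: [-0.086, 0.986, 0.011, 0.14]
contact_force: [-5.5, -1.0, 8.4]
opening: -0.003
time: 11.38
eef_pos: [0.5984, -0.1138, 0.1723]
tcp_rot: [-0.085, 0.974, 0.018, 0.208]
contact_force: [-6.3, -0.9, 6.8]
opening: 0.002
time: 11.72
eef_pos: [0.6009, -0.1135, 0.1568]
tcp_rot: [-0.085, 0.974, 0.018, 0.208]
contact_force: [-5.9, 2.1, 10.0]
opening: -0.0
```

```bash

python3 -m jog '{"travel":[[0,0,-4],[0,0,-4],[0,0,-4]],"dr":[[0,0,0],[0,0,0],[0,0,0]],"jaw":[255,255,255]}'
for k in 1; do python3 -m jog '{"travel":[[0,0,-3],[0,0,-3]],"dr":[[0,0,0],[0,0,0]],"jaw":[255,255]}'; done
python3 -m jog '{"travel":[[0,0,-3],[0,0,-3]],"dr":[[0.35,-1.97,0],[0.35,-1.97,0]],"jaw":[255,255]}'
python3 -m jog '{"travel":[[0,0,-2]],"dr":[[0,0,0]],"jaw":[255]}'
python3 -m jog '{"travel":[[0,0,-2]],"dr":[[0,0,0]],"jaw":[255]}'
python3 -m jog '{"travel":[[0,0,-2]],"dr":[[0,0,0]],"jaw":[255]}'
python3 -m jog '{"travel":[[0,0,-2]],"dr":[[0,0,0]],"jaw":[255]}'
```

```text
time: 11.97
eef_pos: [0.6032, -0.1132, 0.1469]
tcp_rot: [-0.084, 0.974, 0.018, 0.211]
contact_force: [-0.3, 4.7, 11.6]
opening: -0.001
time: 12.13
eef_pos: [0.6043, -0.1133, 0.1421]
tcp_rot: [-0.084, 0.973, 0.018, 0.213]
contact_force: [1.0, 5.0, 12.7]
opening: 0.001
time: 12.3
eef_pos: [0.6051, -0.1137, 0.1369]
tcp_rot: [-0.084, 0.965, 0.02, 0.248]
contact_force: [1.0, 4.7, 11.8]
opening: -0.002
time: 12.38
eef_pos: [0.6042, -0.1142, 0.134]
tcp_rot: [-0.083, 0.965, 0.019, 0.247]
contact_force: [0.7, 1.8, 11.1]
opening: 0.003
time: 12.47
eef_pos: [0.6047, -0.1142, 0.1327]
tcp_rot: [-0.083, 0.965, 0.02, 0.247]
contact_force: [1.4, 3.7, 11.7]
opening: -0.002
time: 12.55
eef_pos: [0.605, -0.1143, 0.131]
tcp_rot: [-0.083, 0.965, 0.019, 0.247]
contact_force: [1.6, 3.0, 12.2]
opening: -0.001
time: 12.63
eef_pos: [0.6052, -0.1144, 0.1292]
tcp_rot: [-0.083, 0.965, 0.019, 0.247]
contact_force: [1.3, 3.1, 12.4]
opening: -0.001
```

```bash

python3 -m jog '{"travel":[[0,0,-2]],"dr":[[0,0,0]],"jaw":[255]}'
python3 -m jog '{"travel":[[0,0,-2]],"dr":[[0,0,0]],"jaw":[255]}'
python3 -m jog '{"travel":[[0,0,-2]],"dr":[[0,0,0]],"jaw":[255]}'
python3 -m jog '{"travel":[[0,0,-2]],"dr":[[0,0,0]],"jaw":[255]}'
python3 -m jog '{"travel":[[0,0,-1]],"dr":[[0,0,0]],"jaw":[255]}'
python3 - <<'E'
from h import *
T=cam("top");S=cam("scene");w=read_camera("scene");t=read_camera("top");s=get_state();print(s["eef_pos"],s["contact_force"])
cv2.imwrite("pics/c4.png",np.hstack([cv2.resize(w[170:370,180:360,::-1],(450,500),interpolation=2),cv2.resize(t[80:240,290:402,::-1],(350,500),interpolation=2)]))
E
```

```text
time: 12.72
eef_pos: [0.6053, -0.1146, 0.1273]
tcp_rot: [-0.083, 0.965, 0.019, 0.248]
contact_force: [1.5, 3.9, 14.0]
opening: 0.001
time: 12.8
eef_pos: [0.6055, -0.1147, 0.1255]
tcp_rot: [-0.083, 0.965, 0.019, 0.248]
contact_force: [1.2, 3.1, 14.6]
opening: 0.002
time: 12.88
eef_pos: [0.6057, -0.1148, 0.1238]
tcp_rot: [-0.083, 0.965, 0.019, 0.248]
contact_force: [0.2, 2.4, 14.0]
opening: 0.004
time: 12.97
eef_pos: [0.606, -0.1149, 0.1221]
tcp_rot: [-0.083, 0.965, 0.019, 0.248]
contact_force: [2.4, 3.0, 15.0]
opening: -0.003
time: 13.05
eef_pos: [0.6061, -0.115, 0.1211]
tcp_rot: [-0.083, 0.965, 0.018, 0.248]
contact_force: [1.6, 3.1, 15.4]
opening: 0.001
[ 0.60602255 -0.1150235   0.12110281] [ 0.61066739  2.94551807 14.21801885]
```

View pics/c4.png

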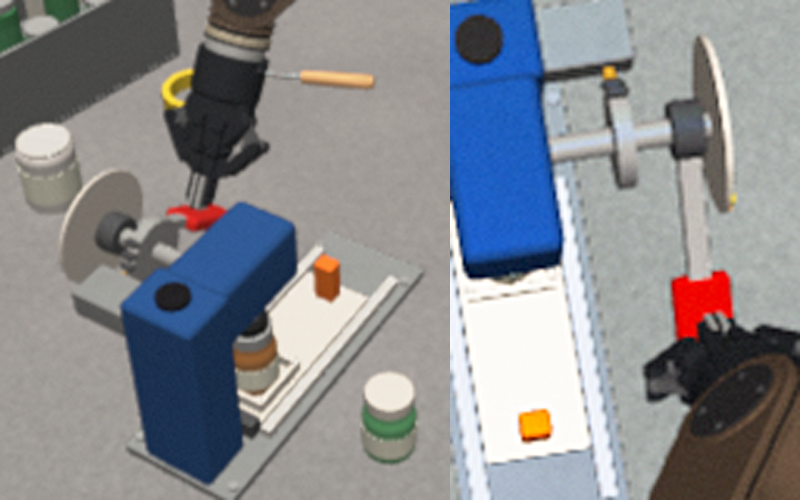

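The pad is now down on the lid, the jar is upright and the sled is home, and my geometry puts the lever at about 0.97. I'll confirm by stepping down until the firm stop shows in the force, then ease back slightly.

```bash

python3 -m jog '{"travel":[[0,0,-1.5],[0,0,-1.5]],"dr":[[0,0,0],[0,0,0]],"jaw":[255,255]}'
python3 -m jog '{"travel":[[0,0,-1.5]],"dr":[[0,0,0]],"jaw":[255]}'
python3 -m jog '{"travel":[[0,0,-1.5]],"dr":[[0,0,0]],"jaw":[255]}'
python3 -m jog '{"travel":[[0,0,-1]],"dr":[[0,0,0]],"jaw":[255]}'
```

```text
time: 13.32
eef_pos: [0.6062, -0.1152, 0.1184]
tcp_rot: [-0.083, 0.965, 0.018, 0.249]
contact_force: [1.3, 1.6, 14.9]
opening: 0.003
time: 13.4
eef_pos: [0.6063, -0.1153, 0.117]
tcp_rot: [-0.083, 0.965, 0.018, 0.249]
contact_force: [2.2, 1.0, 14.3]
opening: 0.002
time: 13.48
eef_pos: [0.6063, -0.1154, 0.1155]
tcp_rot: [-0.083, 0.965, 0.018, 0.249]
contact_force: [-0.2, 0.9, 14.3]
opening: -0.0
time: 13.57
eef_pos: [0.6063, -0.1155, 0.1145]
tcp_rot: [-0.083, 0.965, 0.018, 0.249]
contact_force: [-0.1, 1.5, 14.7]
opening: 0.002
```

```bash

python3 -m jog '{"travel":[[0,0,-1]],"dr":[[0,0,0]],"jaw":[255]}'
python3 -m jog '{"travel":[[0,0,-1]],"dr":[[0,0,0]],"jaw":[255]}'
python3 -m jog '{"travel":[[0,0,-1]],"dr":[[0,0,0]],"jaw":[255]}'
python3 -m jog '{"travel":[[0,0,-1]],"dr":[[0,0,0]],"jaw":[255]}'
```

```text
time: 13.65
eef_pos: [0.6066, -0.1155, 0.1138]
tcp_rot: [-0.083, 0.965, 0.018, 0.249]
contact_force: [-0.0, 2.7, 17.7]
opening: -0.002
time: 13.73
eef_pos: [0.6068, -0.1155, 0.1136]
tcp_rot: [-0.083, 0.965, 0.018, 0.249]
contact_force: [-6.3, 2.7, 24.0]
opening: 0.001
time: 13.82
eef_pos: [0.607, -0.1155, 0.1135]
tcp_rot: [-0.084, 0.965, 0.018, 0.249]
contact_force: [-9.5, 4.1, 28.5]
opening: -0.002
time: 13.9
eef_pos: [0.6071, -0.1155, 0.1133]
tcp_rot: [-0.084, 0.965, 0.018, 0.25]
contact_force: [-15.2, 3.2, 33.2]
opening: -0.0
```

The stop came at z=0.1137 against a predicted 0.1132, so the geometry holds. I'll ease off to about θ=0.99 and check that it is steady.

```bash

python3 -m jog '{"travel":[[0,0,2],[0,0,2],[0,0,1.5],[0,0,1]],"dr":[[0,0,0],[0,0,0],[0,0,0],[0,0,0]],"jaw":[255,255,255,255]}'
python3 -m jog '{"travel":[[0,0,0],[0,0,0],[0,0,0],[0,0,0],[0,0,0]],"dr":[[0,0,0],[0,0,0],[0,0,0],[0,0,0],[0,0,0]],"jaw":[255,255,255,255,255]}'
python3 -m jog '{"travel":[[0,0,0],[0,0,0],[0,0,0],[0,0,0],[0,0,0]],"dr":[[0,0,0],[0,0,0],[0,0,0],[0,0,0],[0,0,0]],"jaw":[255,255,255,255,255]}'
python3 - <<'E'
from h import *
T=cam("top");S=cam("scene");w=read_camera("scene");t=read_camera("top")
cv2.imwrite("pics/c5.png",np.hstack([cv2.resize(w[170:370,180:360,::-1],(450,500),interpolation=2),cv2.resize(t[80:240,290:402,::-1],(350,500),interpolation=2)]))
b=big(mask(t,(6,150,100),(20,255,255),(270,190,345,260)));print("post",ray(T,cen(b),.072))
s=get_state();print(s["eef_pos"],s["contact_force"])
E
```

```text
time: 14.23
eef_pos: [0.6054, -0.1156, 0.1163]
tcp_rot: [-0.084, 0.965, 0.018, 0.248]
contact_force: [-0.9, 0.4, 13.3]
opening: -0.006
time: 14.65
eef_pos: [0.6055, -0.1156, 0.1162]
tcp_rot: [-0.083, 0.965, 0.018, 0.248]
contact_force: [-1.3, 0.1, 13.5]
opening: -0.001
time: 15.07
eef_pos: [0.6055, -0.1156, 0.1161]
tcp_rot: [-0.083, 0.965, 0.018, 0.248]
contact_force: [-0.9, 0.1, 13.9]
opening: 0.0
post [[0.53919329 0.00901525 0.072     ]]
[ 0.60546625 -0.11559605  0.11613462] [-1.86659798  0.6135981  14.71582457]
```

View pics/c5.png

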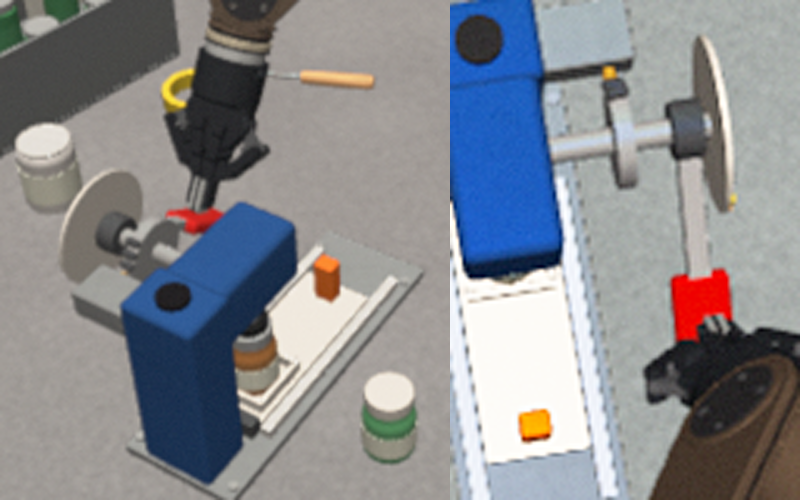

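Everything is steady: the lever is held at about θ=1.0 with 14 N, the pad is on the lid, the sled hasn't moved from home, and the bystanders are untouched. I'm handing in.

```bash
python3 -c "
from plant import *
print(sign_off())"
```

```text
the job is handed in; nothing more can be done
None
```

The jar's sled is home against the stop and the arm is still holding the lever down past the third click. I handed the job in at about 15 s of the 64 s allowed; no verdict was reported.

- **Sled:** I gripped the orange post and slid it about 87 mm along the guide. It then stopped firmly, and a further 5 mm or so of commanded push did not move it. The last picture from above puts the post at (0.539, 0.009), within 1 mm of where I calculated home to be. Friction along the guide was higher than expected, about 13 N, because the grip also pressed down on the sled.
- **Lever:** I pushed it with closed fingers until it met its firm stop, which came within 1 mm of the calculated height. I then eased back about 2.5 mm. By that calculation the lever is now at about 1.0 rad, between the third click (0.94) and the stop (1.02). It is pushed with about 14 N and was steady for nearly a second before hand-in.
- **Other checks:** The last pictures show the jar upright with the rubber pad on its lid. The neighbouring things in view look unmoved.
- **Not confirmed:** I could not see the green mark, because the cameras do not show that side of the disc. The force change at the click was too faint to identify for certain, so the lever angle rests on the stop and the geometry.

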